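# Reset the tripped breaker under a push-latch cover

### The arm

A 7-joint arm with a two-finger parallel gripper is mounted at the origin on the work surface. World frame = base frame: x ahead of the robot, y to its left, z up, the work surface at z = 0. Lengths are in m, angles in rad, forces in N, time in s.
With the tool pointing down it reaches from about 0.425 to 0.95 m from the base axis. Payload 4.7 kg.
Tool frame: the origin (TCP) lies on the centre line of the jaws, within the pads' length; the fingertips stand robot.nose_length ahead of it and the grasp point (between the pads) lies 8 mm behind it (robot.nose_length is the distance from the TCP to the fingertips, in m); z points along the fingers, x is the direction in which the jaws open and shut, and the axes are right-handed (so a half turn about z gives the same grasp; the last joint's range is limited). The gripper opens to 85 mm and grips with 20 to 120 N. Pads are 22 mm wide; open, the fingers measure 114 mm over their backs; the gripper's body (76 mm by 85 mm) begins 54 mm behind the grasp point. The pads swing forward as they close: fully open they stand 13 mm farther back than shut.
Start: joints at [-0.029, 0.469, -0.049, 1.532, 0.024, 1.141, -0.082], TCP at [0.675, 0, 0.242] pointing down, gripper open.
Joint ranges: [-2.59, 2.59], [-0.33, 1.99], [-1.39, 1.29], [0.1, 2.45], [-1.04, 4.18], [0.21, 1.99], [-2.66, 2.66]. Speed limits (rad/s): [2.57, 2.57, 3.14, 3.14, 3.14, 3.14, 3.14].

### API

Orientations are given as [roll, pitch, yaw] about the fixed x, y, z axes, in that order (R = Rz(yaw) Ry(pitch) Rx(roll)).
In Python, from plant import robot gives the robot as it stands. Calls block until the motion is done:
- robot.goto(position, orientation): joint-space move of the TCP to a pose.
- robot.move_straight(position, vel=0.15, attitude=None, contact_N=None): straight line of the TCP; attitude=None keeps the orientation; vel is the mean speed in m/s. With contact_N (N) it stops when the force on the tool has changed by that much, and returns True; else False.
- robot.move_joints(angles): joint-space move.
- robot.grip(opening, strength=None): opening from 0.0 (shut) to 1.0 (fully open); strength is the grip in N (None keeps the last); returns when the fingers have stopped.
- robot.sleep(seconds).
- robot.inverse_kinematics(position, orientation): joint angles nearest the present ones, or None.
- robot.sense(): the state.
- robot.grab_frame(name): name is "scene" or "side" or "wrist"; returns a dict with "image" (480x640x3 uint8, red, green, blue), "range_z" (480x640 float32, m along the optical axis (not along the pixel's ray), 0 where there is no reading), "fx", "fy", "cx", "cy" (pixels), "R" (3x3) and "t" (3): a world point X has camera coordinates R X + t. Camera axes: x right, y down, z forward; pixel columns grow to the right and rows downward; lengths in m; the calibration is good to about 2 mm. A picture is of the moment at which its call begins.
A pose or a line that the arm cannot do raises robot.IKError and nothing moves.
- robot.close_job(): hands the job in, once; it reports no verdict.
The state is a dict: "t": time; "joint_pos": joint angles; "joint_velocities": joint speeds; "effort": joint torques, N m; "tcp_pos": TCP position; "tcp_rot": TCP orientation; "wrist_force": force on the tool from outside, world axes, zero at the start; "torque": the same for the moment, N m; "opening": opening from 0.0 (shut) to 1.0 (fully open).
Only numpy, scipy, OpenCV 4.12 (cv2) and the standard library are available. Lean on these libraries where they do the work, as an engineer would, in place of code of your own. Each camera call takes 0.05 s, during which the arm holds its last target.

### The job

One district of the model railway has tripped. Press the power box's smoked cover so that it pops open, push the tripped breaker's button (the one standing proud with a white band) fully in, then swing the cover back down and press it until it latches and stays shut by itself. Only press and push: do not lift or shift any of the trains, tools and pots standing around.

Things in the scene. Friction and masses are not known exactly. Their poses are not given: they have to be found in the camera images.
- power_box: Grey box screwed to the bench, 130 (x) x 180 (y) mm, wall tops at z 62 mm; origin: centre of its underside, -x side to the robot, z up. A smoked cover is inset in its top. Opening inside the 5 mm walls 120 x 170 mm; white panel at z 36 mm with three breakers in a row along y, 44 mm apart, at box x -10 mm. Latch receiver inside the near wall (x -60 to -41, y -22 to 22 mm, up to z 52 mm).
- cover (a joint): Cover angle, rad: 0 shut, flush, latched; 1.9 fully open, leaning away from the robot; negative: pressed in, stop at -0.06. Push-push latch: shut, it lets go when pressed in past -0.04 and released, and a damped spring swings it up in about 2 s, pushing at what is in its way. Pushed down from open past -0.04 and released, it stays shut. Press to the stop each time; one more press reopens it.
- cover_press (a point): Middle of the orange press pad (15 x 50 mm) on the cover's outer face, 96 mm from the hinge line, 18 mm from the near edge; moves with the cover; x axis towards the hinge, z out of the outer face. Shut: z 64 mm. Open: on the side away from the robot, z about 152 mm. Pressing takes about 4 N; 8 to 10 N means it is on the stop. A 35 mm latch tongue sticks out of the inner face below it.
- cover_hinge (a point): Middle of the hinge line, fixed on the box at box x 56, y 0, z 62 mm; the hinge runs along the box's y axis. The cover is a 4 mm plate, 166 mm wide, reaching 114 mm from the hinge line to its near edge (top edge when open, z about 170 mm). Its spring pushes it open with 0.4 Nm shut, 0.14 Nm open.
- reset (a joint): How far the tripped breaker's button has been pushed in, m: 0 = tripped (standing out), 0.008 = fully home on its stop. It moves stiffly (about 3 N, more if fast) and stays where it is left; a push of 8 to 10 N means that it is on the stop.
- reset_top (a point): Centre of the top face of the tripped breaker's red button, 12 mm across, standing 12 mm above its dark sleeve (top at z 53 mm) with a white band below; moves with the button (z 45 mm when home, level with the others). z up. Any one of the three breaker places can be the tripped one.
- breaker_b: A breaker that is set: red button 12 mm across, top at z 45 mm, in a steel nut 21 mm across; nothing moves. Origin at the centre of its underside on the panel.
- breaker_c: The other set breaker, the same as breaker_b.
- loco: Loose yellow diesel locomotive model, 190 (x) x 33 (y) x 48 mm, left of the box; origin at the centre of its underside. Leave alone.
- wagon: Loose dark red open wagon model, 110 (x) x 33 x 34 mm, behind the box; origin at the centre of its underside. Leave alone.
- track_piece: Loose length of track, 228 (x) x 30 x 6 mm, in front of the box; origin at the centre of its underside. Leave alone.
- screwdriver: Loose screwdriver, 160 mm long, lying right of the box along its own x; origin at the bottom of its middle. Leave alone.
- glue: Loose yellow glue bottle with red cap, 58 mm across, 142 mm tall; origin at the centre of its underside. Leave alone.
- jar: Loose glass jar with steel lid, 68 mm across, 85 mm tall; origin at the centre of its underside. Leave alone.
- cup: Loose beige cup, 74 mm across, 95 mm tall; origin at the centre of its underside. Leave alone.
- tub: Loose white tub with red lid, 64 mm across, 40 mm tall; origin at the centre of its underside. Leave alone.

How it is judged:
By the outcome, as a careful person would: the job done as asked, in the order asked, and still so for the second after the job is handed in, with the robot touching nothing.
It also fails if it takes over 64 s, if anything falls off the work surface, if the arm or the gripper's body presses on something with over 40 N, if the wrist force passes 120 N, or if a joint passes its speed limit or range.

## Working session

There is one attempt and no reset: what is moved stays moved. The work goes in short steps, each a Python script; the robot and the scene stay as the last script left them, time stands still between calls to the robot, and variables do not carry over. Pictures are saved under pics/ and viewed, and the job is handed in when it is done.

```bash
ls; mkdir -p pics
python3 - <<'E'
from plant import robot
import cv2,numpy as np
print(robot.nose_length, robot.sense())
for n in ["scene","side","wrist"]:
    f=robot.grab_frame(n); cv2.imwrite(f"pics/{n}0.png",f["image"][:,:,::-1]); 
    np.savez(f"pics/{n}0.npz",**f); print(n,f["fx"],f["cx"],f["cy"],(-f["R"].T@f["t"]).round(3),f["R"].round(3).tolist())
E
```

```text
pics
0.011 {'t': 0.0, 'joint_pos': array([-0.02892292,  0.46943661, -0.04861669,  1.53369392,  0.02411949,
        1.14099327, -0.08230418]), 'joint_velocities': array([ 0.00027752,  0.00068705,  0.00020433,  0.00043871,  0.0010477 ,
        0.00020131, -0.00050968]), 'effort': array([ 1.18357209e-03, -5.10321057e+01, -4.63755790e-02, -2.37716943e+01,
        1.05899444e-02,  7.35067850e-03,  1.56414734e-05]), 'tcp_pos': array([6.74437805e-01, 3.48004646e-05, 2.41264729e-01]), 'tcp_rot': array([3.14151334e+00, 1.94301004e-03, 7.78386677e-05]), 'wrist_force': array([ 0.39791171, -0.39305868, -0.88453494]), 'torque': array([ 0.00364157, -0.00689664,  0.00786195]), 'opening': 1.0002681122180537}
scene 435.6445397974313 315.0700244574809 236.22915798965846 [ 1.087 -0.605  0.717] [[0.766, 0.643, 0.006], [0.408, -0.479, -0.777], [-0.497, 0.598, -0.629]]
side 597.589467116716 317.2517569870421 241.64008342293556 [0.38  1.309 1.251] [[-0.989, -0.146, 0.009], [-0.104, 0.657, -0.747], [0.103, -0.74, -0.665]]
wrist 404.9965917137906 314.04719960593366 234.4967976984879 [0.675 0.08  0.374] [[1.0, -0.0, -0.002], [0.0, -0.951, 0.308], [-0.002, -0.308, -0.951]]
```

View pics/scene0.png

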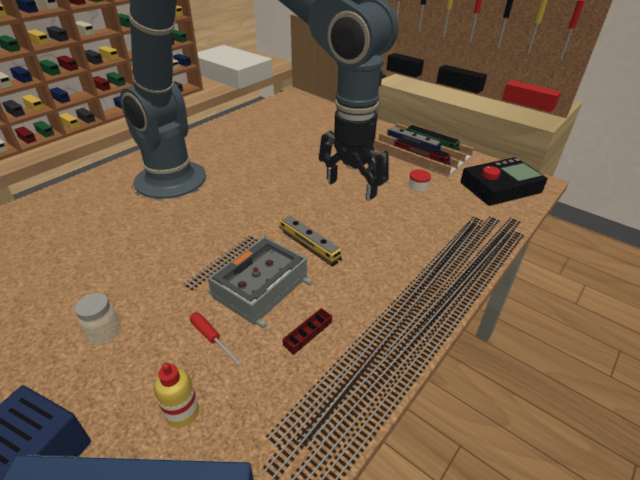

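View pics/side0.png

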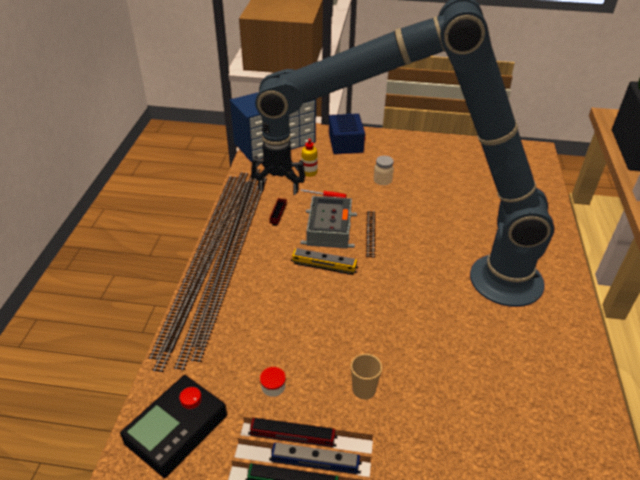

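View pics/wrist0.png

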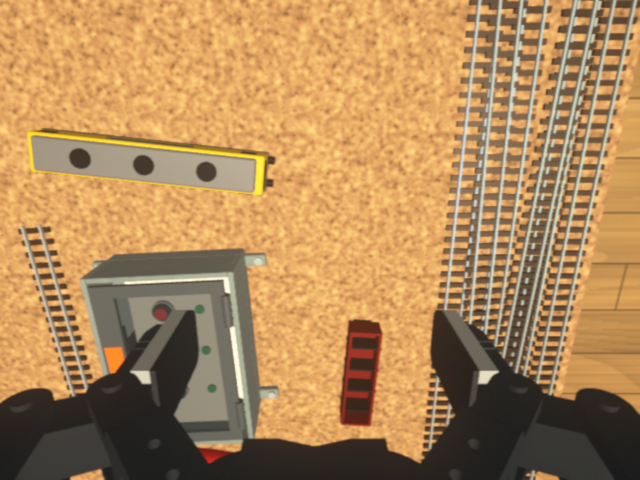

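```bash
cat > h.py <<'E'
import cv2,numpy as np
def load(n): return dict(np.load(f"pics/{n}.npz"))
def ray(f,u,v,z):
    d=f["R"].T@np.array([(u-f["cx"])/f["fx"],(v-f["cy"])/f["fy"],1]); c=-f["R"].T@f["t"]
    return c+d*(z-c[2])/d[2]
def proj(f,X):
    p=f["R"]@np.asarray(X)+f["t"]; return p[0]/p[2]*f["fx"]+f["cx"],p[1]/p[2]*f["fy"]+f["cy"]
def orange(f):
    h=cv2.cvtColor(f["image"],cv2.COLOR_RGB2HSV)
    m=cv2.inRange(h,(4,190,150),(17,255,255))
    n,l,s,c=cv2.connectedComponentsWithStats(m); return [(s[i].tolist(),c[i].round(1).tolist()) for i in range(1,n) if s[i][4]>30]
def snap(robot,n,tag):
    f=robot.grab_frame(n); cv2.imwrite(f"pics/{tag}.png",f["image"][:,:,::-1]); np.savez(f"pics/{tag}.npz",**f); return f
E
python3 - <<'E'
from h import *
for n in ["scene0","side0","wrist0"]:
    f=load(n); print(n,[(s,c,ray(f,*c,0.064).round(4)) for s,c in orange(f)][:8])
f=load("wrist0")
for p in [(84,281),(243,262)]: print(ray(f,*p,0.062))
f=load("scene0"); a=f["image"][220:340,180:340,::-1]; cv2.imwrite("pics/z1.png",cv2.resize(a,None,fx=5,fy=5,interpolation=2))
E
```

```text
scene0 []
side0 [([137, 134, 54, 13, 301], [165.0, 140.0], array([ 1.1972, -0.4781,  0.064 ])), ([190, 137, 36, 11, 160], [207.2, 142.5], array([ 1.0398, -0.4865,  0.064 ])), ([127, 146, 97, 20, 612], [173.2, 156.1], array([ 1.1334, -0.3811,  0.064 ])), ([119, 160, 17, 13, 89], [126.5, 167.0], array([ 1.2703, -0.2907,  0.064 ])), ([135, 163, 25, 12, 105], [147.0, 168.9], array([ 1.1966, -0.291 ,  0.064 ])), ([157, 164, 70, 19, 374], [189.6, 173.6], array([ 1.0439, -0.2873,  0.064 ])), ([562, 171, 16, 12, 93], [569.7, 176.2], array([-0.2427, -0.4784,  0.064 ])), ([101, 175, 122, 37, 1208], [160.7, 188.9], array([ 1.1114, -0.1883,  0.064 ]))]
wrist0 [([105, 347, 19, 27, 350], [114.2, 358.3], array([ 0.4958, -0.1364,  0.064 ]))]
[ 0.48074651 -0.06188069  0.062     ]
[ 0.6155787  -0.04463995  0.062     ]
```

View pics/z1.png

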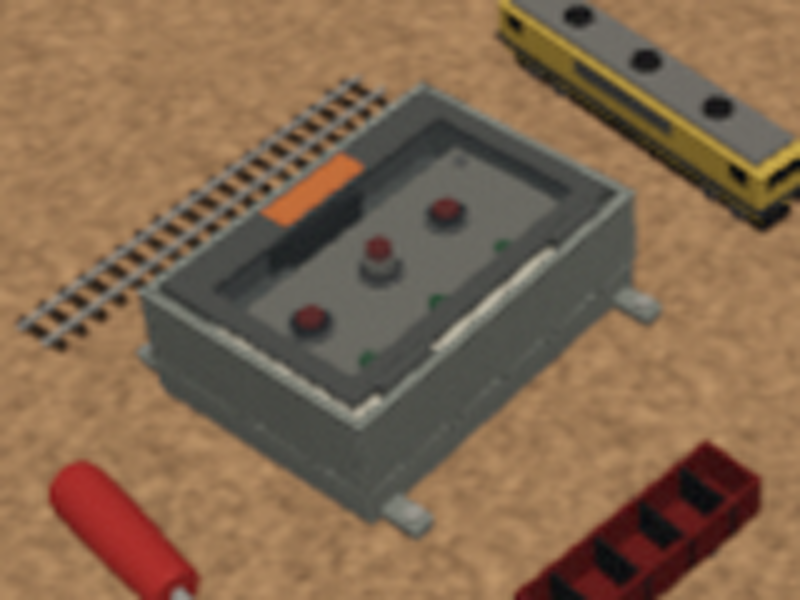

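Run:
```python
from h import *
from plant import robot
f=load("scene0")
for p in [(265,237.4),(209,278.6),(252.4,303.6),(306.4,258.4)]: print(ray(f,*p,0.062).round(4))
robot.goto([0.55,-0.17,0.30],[np.pi,0,0]); f=snap(robot,"wrist","w1")
print([(s,c,ray(f,*c,0.064).round(4)) for s,c in orange(f)][:8], robot.sense()["t"])
```

```text
[ 0.4823 -0.0638  0.062 ]
[ 0.4904 -0.2393  0.062 ]
[ 0.6125 -0.2289  0.062 ]
[ 0.6062 -0.0564  0.062 ]
[([246, 147, 20, 54, 795], [255.7, 173.2], array([ 0.498 , -0.1482,  0.064 ]))] 1.0833
```

View pics/w1.png

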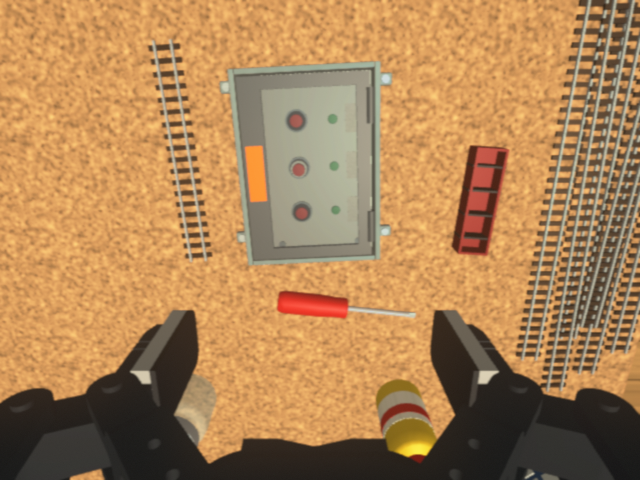

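Run:
```python
from h import *
f=load("w1"); f0=load("scene0")
C=np.array([ray(f,*p,0.062) for p in [(230,69),(381,63),(380,259),(250,264)]]);print(C.round(4),C.mean(0))
for a,b in [(3,0),(2,1)]: d=C[b]-C[a]; print("yaw",-np.arctan2(d[0],d[1]))
for a,b in [(0,1),(3,2)]: d=C[b]-C[a]; print("yaw",np.arctan2(d[1],d[0]))
h=cv2.cvtColor(f["image"],cv2.COLOR_RGB2HSV); m=cv2.inRange(h,(4,190,150),(17,255,255)); m[:140]=0;m[205:]=0;m[:,:240]=0;m[:,270:]=0
print(cv2.minAreaRect(np.argwhere(m)[:,::-1].astype(np.float32)))
# red buttons
m=cv2.inRange(f["image"],(90,0,0),(255,95,95)); m[:100]=0;m[230:]=0;m[:,:280]=0;m[:,318:]=0
n,l,s,c=cv2.connectedComponentsWithStats(m)
for i in range(1,n): print(s[i],c[i],ray(f,*c[i],0.053).round(4),ray(f,*c[i],0.045).round(4))
# pad in scene
a=f0["image"][250:267,230:255]; m=(a[...,0].astype(int)-a[...,2]>100)&(a[...,0]>170); q=np.argwhere(m); print(len(q)); c=q.mean(0)[::-1]+[230,250]; print(c,ray(f0,*c,0.064))
z=f["range_z"]; print(z[173,255], z[169,299], z[64,300])
```

```text
[[ 0.4796 -0.0599  0.062 ]
 [ 0.6075 -0.055   0.062 ]
 [ 0.6159 -0.2325  0.062 ]
 [ 0.4883 -0.238   0.062 ]] [ 0.54785094 -0.14636041  0.062     ]
yaw 0.048824547725162454
yaw 0.04733440997999433
yaw 0.03892082435190155
yaw 0.04328782401123728
((255.61474609375, 173.2622833251953), (53.8687744140625, 14.938400268554688), 84.80557250976562)
[288 112  16  17 161] [294.46583851 120.07453416] [ 0.5334 -0.1019  0.053 ] [ 0.533  -0.1022  0.045 ]
[294 164   6  11  45] [296.31111111 169.66666667] [ 0.5345 -0.1466  0.053 ] [ 0.5342 -0.1478  0.045 ]
[294 204  15  16 196] [301.1122449  211.76530612] [ 0.5387 -0.1872  0.053 ] [ 0.5385 -0.1893  0.045 ]
89
[242.08988764 257.43820225] [ 0.4956736 -0.1491365  0.064    ]
0.36640733 0.366997 0.39869395
```

Run:
```python
from h import *
f=load("w1"); z=f["range_z"]
for v in [173,150]:
  for u in range(232,390,4):
    d=z[v,u]; X=f["R"].T@(np.array([(u-f["cx"])/f["fx"]*d,(v-f["cy"])/f["fy"]*d,d])-f["t"]); print(u,X.round(4),f["image"][v,u])
  print()
a=f["image"][50:280,220:400,::-1]; cv2.imwrite("pics/z2.png",cv2.resize(a,None,fx=2.6,fy=2.6,interpolation=2))
```

```text
232 [ 0.4639 -0.1581  0.0024] [221 158  95]
236 [ 4.678e-01 -1.584e-01  4.000e-04] [194 139  85]
240 [ 0.4835 -0.1482  0.0632] [164 169 147]
244 [ 0.4869 -0.1485  0.0613] [117 111  97]
248 [ 0.4913 -0.1477  0.066 ] [246 144  69]
252 [ 0.495  -0.1476  0.0664] [253 152  54]
256 [ 0.4984 -0.1478  0.0652] [253 153  55]
260 [ 0.5023 -0.1475  0.067 ] [253 154  56]
264 [ 0.5058 -0.1477  0.066 ] [233 140  87]
268 [ 0.5093 -0.1478  0.065 ] [150 144 126]
272 [ 0.5127 -0.1481  0.0631] [165 159 138]
276 [ 0.5165 -0.1479  0.0647] [166 162 139]
280 [ 0.5202 -0.1478  0.065 ] [166 163 141]
284 [ 0.5238 -0.1478  0.0651] [167 164 142]
288 [ 0.5274 -0.1479  0.0642] [166 165 143]
292 [ 0.5311 -0.1478  0.0649] [144 134 117]
296 [ 0.5347 -0.1479  0.0641] [160  91  82]
300 [ 0.5384 -0.1477  0.0654] [166  96  85]
304 [ 0.542  -0.1477  0.0654] [160 142 123]
308 [ 0.5456 -0.148   0.0637] [155 158 140]
312 [ 0.5493 -0.1477  0.0652] [174 172 151]
316 [ 0.5529 -0.1478  0.0645] [173 173 151]
320 [ 0.5565 -0.1478  0.0647] [175 177 153]
324 [ 0.5602 -0.1478  0.0644] [175 177 153]
328 [ 0.5638 -0.1478  0.0643] [177 
[... 1744 characters left out ...]
328 [ 0.5636 -0.1272  0.0647] [178 181 156]
332 [ 0.5671 -0.1272  0.0644] [178 180 157]
336 [ 0.5707 -0.1272  0.064 ] [180 182 159]
340 [ 0.5743 -0.1272  0.0646] [180 184 158]
344 [ 0.5778 -0.1271  0.065 ] [182 184 161]
348 [ 0.5815 -0.1272  0.0636] [182 185 160]
352 [ 0.5851 -0.1273  0.0634] [182 184 159]
356 [ 0.5886 -0.1272  0.0641] [171 173 148]
360 [ 0.5921 -0.127   0.0655] [166 159 140]
364 [ 0.5957 -0.127   0.0653] [167 160 141]
368 [ 0.5992 -0.127   0.0654] [169 160 141]
372 [ 0.6059 -0.1294  0.0433] [98 96 82]
376 [ 0.6066 -0.1272  0.0639] [158 170 148]
380 [ 0.6101 -0.1271  0.0642] [187 156 116]
384 [ 0.6243 -0.1338  0.0017] [217 156  95]
388 [ 0.6285 -0.1337  0.0019] [224 163  98]
```

View pics/z2.png

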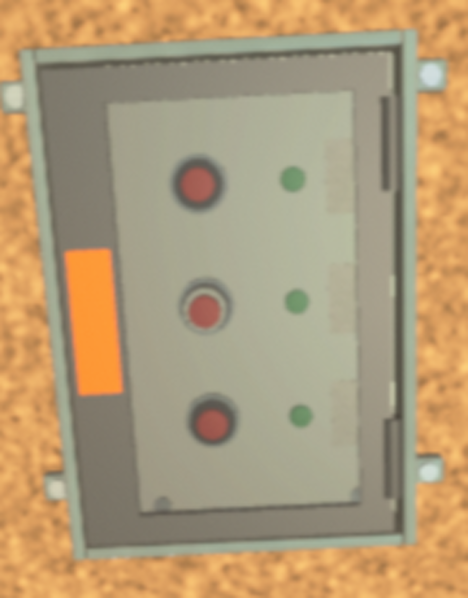

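```bash
cat >> h.py <<'E'
C=np.array([0.547,-0.1465]); YAW=0.045
O=[np.pi,0,np.pi/2+YAW]
def W(bx,by,z):
    c,s=np.cos(YAW),np.sin(YAW); return [C[0]+c*bx-s*by, C[1]+s*bx+c*by, z]
E
python3 - <<'E'
from h import *
from plant import robot
robot.grip(0.0); print(robot.sense()["t"],robot.sense()["opening"])
robot.goto(W(-45,0,0)[:0] or W(-.045,0,.12),O)
s0=robot.sense(); print(s0["t"],s0["tcp_pos"],s0["wrist_force"])
r=robot.move_straight(W(-.045,0,.060),vel=0.03,contact_N=9)
s=robot.sense(); print(r,s["t"],s["tcp_pos"],s["wrist_force"])
robot.move_straight(W(-.075,0,.22),vel=0.25)
robot.sleep(2.0)
s=robot.sense(); print(s["t"],s["tcp_pos"],s["wrist_force"])
snap(robot,"scene","s2"); snap(robot,"wrist","w2")
a=load("s2")["image"][170:350,150:390,::-1]; cv2.imwrite("pics/z3.png",cv2.resize(a,None,fx=3.2,fy=3.2,interpolation=2))
E
```

```text
1.85 -0.0027052529180482485
3.1667 [ 0.50265204 -0.14876695  0.1204907 ] [ 0.97067134 -0.54906648  0.01227945]
True 4.7 [ 0.5020988  -0.14854295  0.06894921] [-2.49625506 -0.12974842  9.1301321 ]
7.4667 [ 0.47209595 -0.14989502  0.22001864] [-0.52953891  0.28637841 -0.05939203]
```

View pics/z3.png

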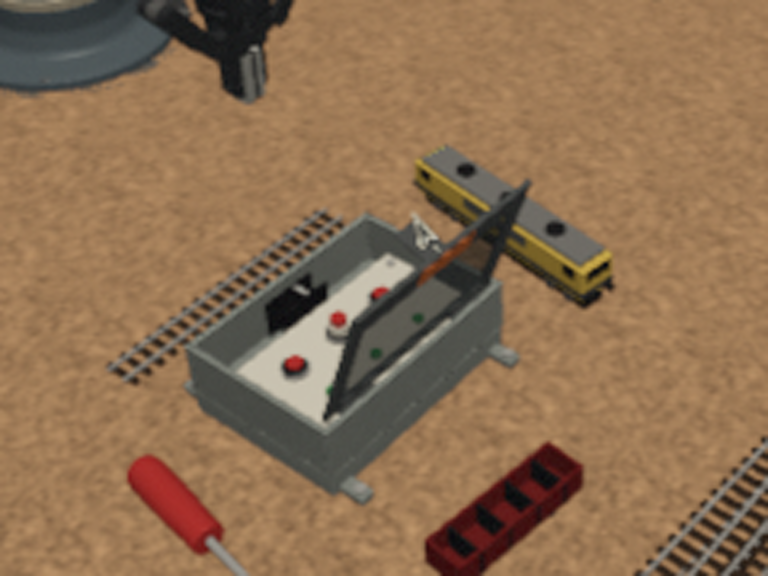

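View pics/w2.png

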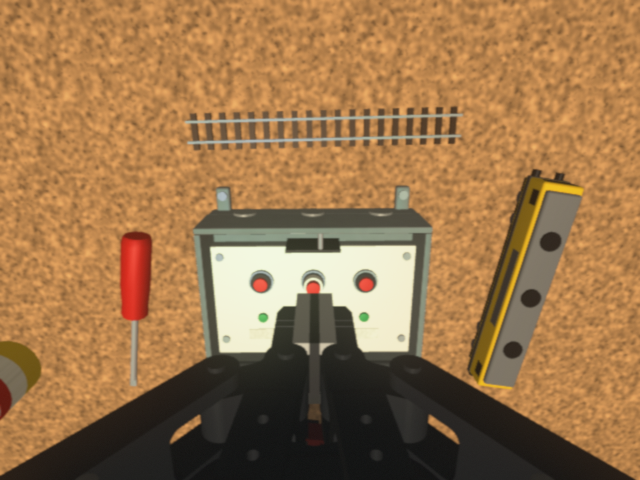

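Run:
```python
from h import *
for n,roi in [("w2",(265,300,240,390)),("s2",(250,300,230,280))]:
    f=load(n); im=f["image"].astype(int); m=((im[...,0]>130)&(im[...,1]<90)&(im[...,2]<90)).astype(np.uint8)
    k=np.zeros_like(m); k[roi[0]:roi[1],roi[2]:roi[3]]=1
    nn,l,s,c=cv2.connectedComponentsWithStats(m*k)
    for i in range(1,nn):
        if s[i][4]>8: print(n,s[i],c[i].round(1),"53:",ray(f,*c[i],0.053).round(4),"45:",ray(f,*c[i],0.045).round(4))
print(W(-.01,0,.053),W(-.01,.044,.045),W(-.01,-.044,.045))
```

```text
w2 [253 278  15  14  83] [260.1 285.5] 53: [ 0.5354 -0.1894  0.053 ] 45: [ 0.5392 -0.1904  0.045 ]
w2 [359 278  15  13 156] [365.8 284.2] 53: [ 0.5305 -0.104   0.053 ] 45: [ 0.5341 -0.1027  0.045 ]
w2 [308 282  11  12  92] [313.6 288. ] 53: [ 0.5357 -0.146   0.053 ] 45: [ 0.5395 -0.1459  0.045 ]
s2 [266 260   5   3   9] [268.  260.9] 53: [ 0.5389 -0.1115  0.053 ] 45: [ 0.5323 -0.1056  0.045 ]
s2 [254 268   4   4  13] [255.4 269.2] 53: [ 0.5369 -0.1489  0.053 ] 45: [ 0.5303 -0.1434  0.045 ]
s2 [239 281   6   4  15] [241.5 282.7] 53: [ 0.5449 -0.1975  0.053 ] 45: [ 0.5384 -0.1925  0.045 ]
[np.float64(0.5370101232915216), np.float64(-0.1469498481403766), 0.053] [np.float64(0.5350307914738646), np.float64(-0.10299439062307153), 0.045] [np.float64(0.5389894551091787), np.float64(-0.19090530565768166), 0.045]
```

Run:
```python
from h import *
from plant import robot
B=[0.5365,-0.1468]
robot.move_straight(B+[.16],vel=0.15); robot.move_straight(B+[.072],vel=0.1)
s0=robot.sense(); print(s0["t"],s0["tcp_pos"],s0["wrist_force"])
r=robot.move_straight(B+[.052],vel=0.012,contact_N=9)
s=robot.sense(); print(r,s["t"],s["tcp_pos"],s["wrist_force"])
robot.move_straight(B+[.16],vel=0.15)
robot.move_straight(W(-.075,0,.22),vel=0.2)
s=robot.sense(); print(s["t"],s["tcp_pos"],s["wrist_force"])
f=snap(robot,"wrist","w3"); cv2.imwrite("pics/z4.png",cv2.resize(f["image"][180:370,180:450,::-1],None,fx=2.8,fy=2.8,interpolation=2))
snap(robot,"side","d3")
im=f["image"].astype(int); m=((im[...,0]>130)&(im[...,1]<90)&(im[...,2]<90)).astype(np.uint8);m[:265]=0;m[300:]=0;m[:,:240]=0;m[:,390:]=0
nn,l,s,c=cv2.connectedComponentsWithStats(m)
for i in range(1,nn):
    if s[i][4]>8: print(s[i],c[i].round(1),"45:",ray(f,*c[i],0.045).round(4))
# cover range in side view, wrist view
z=f["range_z"]
f=load("d3"); cv2.imwrite("pics/z5.png",cv2.resize(f["image"][150:290,240:400,::-1],None,fx=4,fy=4,interpolation=2))
```

```text
9.3333 [ 0.53703079 -0.14687303  0.07260467] [-0.25193167  0.20593562  0.6112534 ]
True 10.5667 [ 0.53650299 -0.1467869   0.05604808] [-1.09949666  0.44967412  5.27267706]
12.0 [ 0.47221623 -0.14981808  0.21937461] [-0.04550975 -0.09188162  0.27910476]
[252 279  16  13  81] [260.1 285.7] 45: [ 0.5389 -0.1902  0.045 ]
[306 279  15  14 129] [313.2 285.7] 45: [ 0.5369 -0.1462  0.045 ]
[359 278  15  14 163] [365.7 284.7] 45: [ 0.5341 -0.1027  0.045 ]
```

View pics/z4.png

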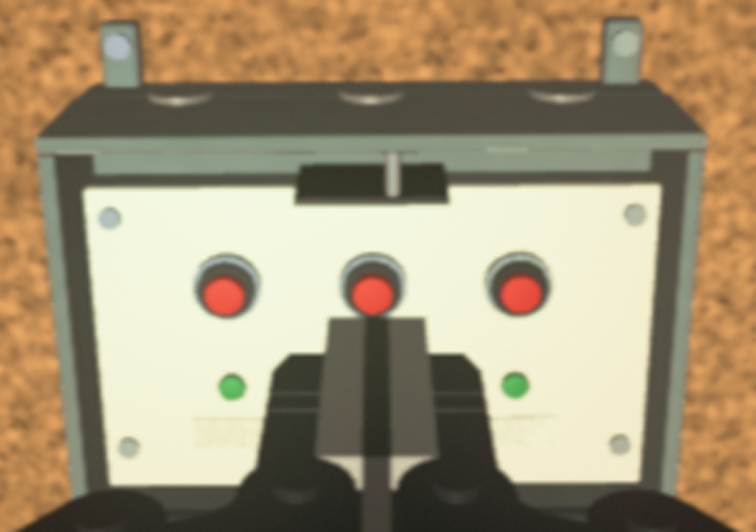

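View pics/z5.png

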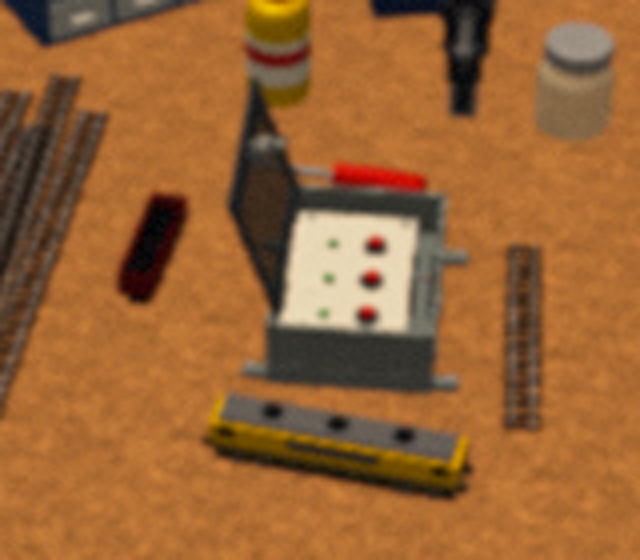

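Run:
```python
from h import *
from plant import robot
B=[0.5365,-0.1468]
robot.move_straight(B+[.16],vel=0.2); robot.move_straight(B+[.064],vel=0.12)
r=robot.move_straight(B+[.052],vel=0.012,contact_N=13)
s=robot.sense(); print(r,s["t"],s["tcp_pos"],s["wrist_force"])
robot.move_straight(B+[.26],vel=0.2)
robot.move_straight(W(.155,0,.26),vel=0.2)
robot.move_straight(W(.155,0,.14),vel=0.15)
s=robot.sense(); print(s["t"],s["tcp_pos"],s["wrist_force"])
f=snap(robot,"scene","s4"); cv2.imwrite("pics/z6.png",cv2.resize(f["image"][130:350,150:400,::-1],None,fx=2.7,fy=2.7,interpolation=2))
f=snap(robot,"side","d4"); cv2.imwrite("pics/z7.png",cv2.resize(f["image"][130:290,220:400,::-1],None,fx=3.7,fy=3.7,interpolation=2))
```

```text
True 14.35 [ 0.53648762 -0.14680281  0.05607152] [-1.03111599  1.11428202  5.0959464 ]
17.45 [ 0.70258836 -0.13959176  0.14129725] [ 0.34003374 -0.35555084 -0.23167459]
```

View pics/z6.png

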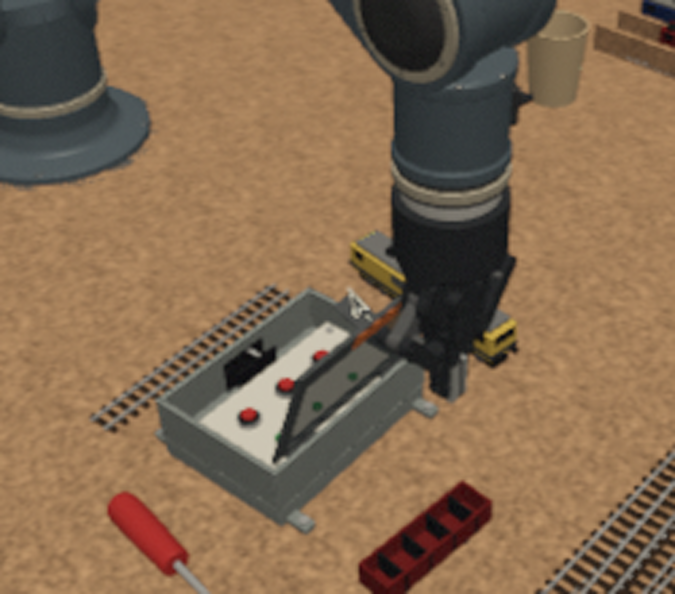

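View pics/z7.png

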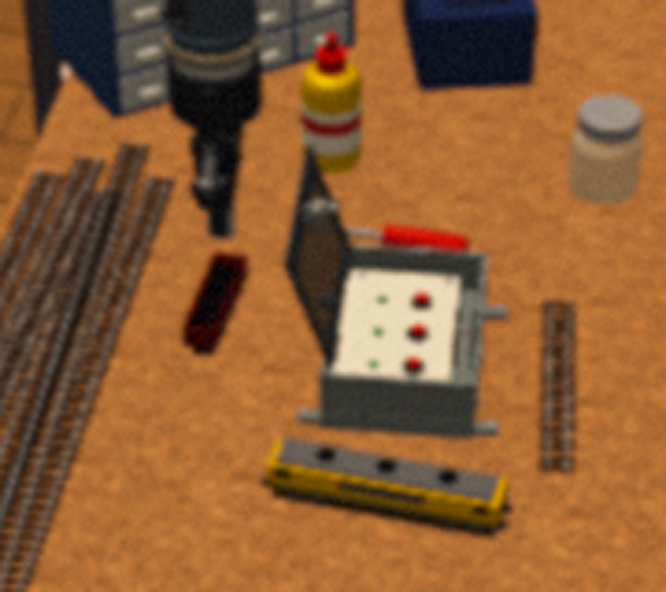

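Run:
```python
from h import *
from plant import robot
robot.move_straight(W(.155,0,.148),vel=0.1)
def P(t,r): 
    return W(.056-r*np.cos(t)+.002*np.sin(t)+.011,0,.062+r*np.sin(t)+.002*np.cos(t)+.011)
wp=[P(t,r) for t,r in zip(np.linspace(1.57,.25,8),np.linspace(.076,.105,8))]
def st(k): 
    s=robot.sense(); print(k,round(s["t"],2),s["tcp_pos"].round(4),s["wrist_force"].round(2)); return s
for k,p in enumerate(wp):
    robot.move_straight(p,vel=0.1); s=st(k)
    if np.linalg.norm(s["wrist_force"])>25: print("ABORT"); break
    if k==3: snap(robot,"scene","s5")
f=snap(robot,"scene","s6")
a=np.hstack([load("s5")["image"][150:350,150:350],f["image"][150:350,150:350]])[...,::-1]; cv2.imwrite("pics/z8.png",cv2.resize(a,None,fx=2,fy=2,interpolation=2))
```

```text
0 18.81 [ 0.6163 -0.1435  0.149 ] [ 1.92 -0.39  1.41]
1 19.11 [ 0.6009 -0.1438  0.1518] [ 2.85  0.94 -0.87]
2 19.42 [ 0.5849 -0.1446  0.1521] [1.99 0.77 0.3 ]
3 19.73 [ 0.5684 -0.1455  0.1489] [2.23 0.96 1.05]
4 20.11 [ 0.5519 -0.1464  0.1419] [1.32 0.33 2.82]
5 20.44 [ 0.5367 -0.1471  0.1315] [ 0.91 -0.23  3.76]
6 20.78 [ 0.5231 -0.1476  0.1176] [ 0.61 -0.43  2.8 ]
7 21.13 [ 0.5121 -0.148   0.1008] [1.11 1.11 2.87]
```

View pics/z8.png

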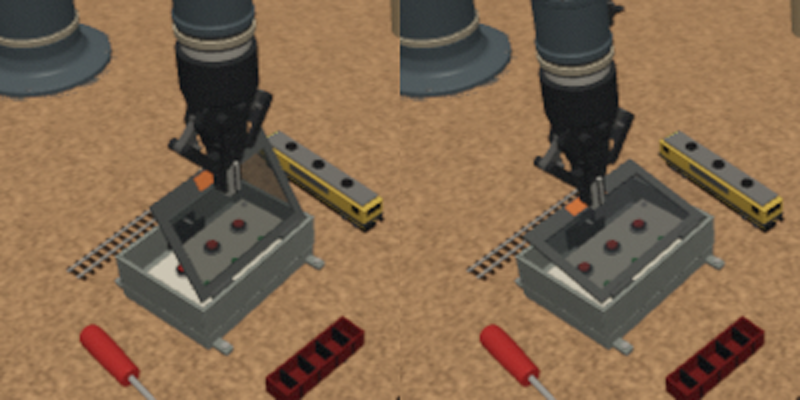

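Going well: the cover is held nearly shut under the fingertips. Now the final press.

Run:
```python
from h import *
from plant import robot
def st(k): 
    s=robot.sense(); print(k,round(s["t"],2),s["tcp_pos"].round(4),s["wrist_force"].round(2)); return s
robot.move_straight(W(-.043,0,.083),vel=0.06); st("a")
r=robot.move_straight(W(-.043,0,.060),vel=0.02,contact_N=8); print(r); st("b")
f=snap(robot,"scene","s7")
robot.move_straight(W(-.043,0,.09),vel=0.04); st("c")
robot.move_straight(W(-.075,0,.24),vel=0.2); robot.sleep(1.5); st("d")
f=snap(robot,"wrist","w8"); g=snap(robot,"scene","s8")
a=cv2.resize(g["image"][180:350,170:370],(400,340),interpolation=2); b=cv2.resize(f["image"][160:400,160:480],(400,340))
cv2.imwrite("pics/z9.png",np.hstack([a,b])[...,::-1])
```

```text
a 21.67 [ 0.5038 -0.1485  0.0829] [ 1.35 -0.37  2.75]
True
b 22.42 [ 0.5035 -0.1485  0.069 ] [-2.08  0.52  8.82]
c 23.15 [ 0.5038 -0.1484  0.0899] [-0.69 -0.37  0.35]
d 25.57 [ 0.4721 -0.1499  0.24  ] [-0.07  0.52 -0.12]
```

View pics/z9.png

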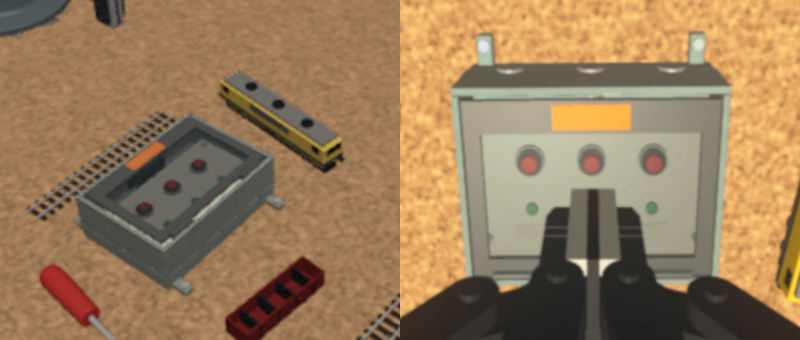

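Run:
```python
from h import *
a,b=load("scene0")["image"],load("s8")["image"]
d=(cv2.absdiff(a,b).max(2)>60).astype(np.uint8); d=cv2.morphologyEx(d,cv2.MORPH_OPEN,np.ones((3,3)))
n,l,s,c=cv2.connectedComponentsWithStats(d); print([x.tolist() for x in s[1:] if x[4]>15 and x[1]>200])
from plant import robot
f=snap(robot,"wrist","w9"); print(orange(f),orange(load("w8")))
robot.close_job()
```

```text
[]
[([147, 233, 12, 77, 127], [155.6, 269.1])] [([147, 233, 12, 77, 129], [155.6, 269.6])]
the job is handed in; nothing more can be done
```

The job is done and handed in, at about 26 s on the robot's clock against the 64 s limit.

- **Opening:** I pressed the cover pad to its stop at about 9 N and the cover popped fully open.
- **Breaker:** The middle breaker was the tripped one. I pushed its button home and then pushed it a second time. Both times the button top stopped at z 45 mm, the home height. The move stopped at the set force change, 9 N and then 13 N. The force read just afterwards was only about 5 N, so the 8–10 N "on the stop" sign rests on that trigger and not on a held reading. The white band was gone and all three buttons looked level.
- **Closing:** I swung the cover down from behind and pressed it to its stop at about 9 N, with the fingertips at z 58 mm.

**Last checks:** The cover was still shut and flush about 3 s after release, with the arm clear of everything. Comparing the scene camera's first and last pictures showed no change in the area around the box. That comparison left out the top of the picture, where the tub and cup stand. The arm never worked near them, but I did not check them separately.

**One disagreement:** The orange pad showed about 8–10 mm nearer the cover's front edge than the description says. I pressed between the two positions, and it worked both times.

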